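Sign out the reflex hammer and draw it from its half-covered box

ROBOT

A 6-joint arm with a two-finger parallel gripper is mounted at the origin on the work surface. World frame = base frame: x ahead of the robot, y to its left, z up, the work surface at z = 0. Lengths are in m, angles in degrees, forces in N, time in s.
With the tool pointing down it reaches from about 0.4 to 0.825 m from the base axis. Payload 7 kg.
Tool frame: the origin (TCP) lies midway between the tips of the shut fingers; the grasp point (between the pads) lies 19 mm behind it (r.grip_point_offset is the z of the grasp point in the tool frame, in m); z points along the fingers, y is the line along which they close (so a half turn about z gives the same grasp; the last joint's range is limited). The gripper opens to 88 mm and grips with 3 to 60 N. Pads are 19 mm wide; open, the fingers measure 130 mm over their backs; the gripper's body (78 mm by 193 mm) begins 47 mm behind the grasp point.
Start: joints at [89.33, 20.546, 0.682, 0, -70.136, -16.507], TCP at [0.199, 0.645, 0.227] pointing down, gripper open.
Joint ranges: [-176.03, 176.03], [-82.01, 121.73], [-58.28, 71.71], [-173.87, 95.51], [-174.79, -0.11], [-173.66, 173.66]. Speed limits (degrees/s): [136.94, 136.94, 172.46, 180, 180, 180].

INTERFACE

Orientations are given as [roll, pitch, yaw] about the fixed x, y, z axes, in that order (R = Rz(yaw) Ry(pitch) Rx(roll)).
In Python, from plant import r, viewer, recognise, outline_of, pinpoint gives the robot as it stands.
- The arm moves only by the tool move_arm, never from a script. Its argument "targets" is a list of rows, each a list of 2 entries, a list of its own where there are three numbers: the shift along the tool's x, y, z in cm, then the turn, a rotation vector about the tool's x, y, z in rad. A call has 1 to 5 rows; each row is the pose to reach, as a shift and turn from the pose commanded when the call began, along the tool's axes at that moment; what a row does not reach only later rows make up. A row lasts 1/8 s, in which the tool goes at most 62.5 mm and 10.7 degrees, less where a joint would pass 70% of its speed; a pose out of reach is approached as far as the arm can. A call with a gripper value outside its range is refused whole. "jaw" is the finger opening in cm, from 0 to 8.76, set as the call begins (left out, the last holds). The fingers move at their own pace and stop on an object; "squeeze" is the grip in N (left out, the last holds). Time passes only in rows, so rows that repeat a pose let the fingers close. It gives the time, the measured TCP pose, the force, the opening and the grip force at its end, in the units of the state.
- r.get_state(): the state, without advancing time (a new reading comes with each control period).
- viewer.capture(name): name is "scene" or "side" or "wrist"; returns a dict with "image" (480x640x3 uint8, blue, green, red), "intrinsics" (3x3 intrinsics, pixels), "camera_from_world" (4x4, takes a point from world to camera coordinates). Camera axes: x right, y up, looking along -z (the intrinsics and any distortion apply to the point x, -y, -z); pixel columns grow to the right and rows downward; lengths in m; the calibration is good to about 2 mm. A picture is of the moment at which its call begins. There is no depth.
- r.close_job(): hands the job in; it is judged then, once.
Trained networks look in the newest picture that a camera, given by its name, has taken for a name from the list of things; names that differ only in an ending like _2 or _b are one class to them, and where a whole thing is asked for, a point or a joint stands for the part that bears it (a point fixed in the world has none). Each returns a list of dicts, best first, with "score" (0 to 1); they miss things now and then, are a little off and sometimes report something else, mostly with a low value. They report only what shows in the picture. A call takes as long as a camera call. They do not tell look-alikes from the thing itself.
- recognise(label, camera): "box" ([left, top, right, bottom] in pixels, round what is visible of it).
- outline_of(label, camera): "mask" (480x640 bool, what is visible of it) and "box" ([left, top, right, bottom] in pixels, round what is visible of it).
- pinpoint(label, camera): "location" ([row, column] in pixels: a listed point, or the origin of a listed thing).
The state is a dict: "time_s": time; "joints": joint angles; "qd": joint speeds; "joint_torque": joint torques, N m; "tcp_pos": TCP position; "eef_rot": TCP orientation; "contact_force": force on the tool from outside, world axes, zero at the start; "moment": the same for the moment, N m; "gripper_width": finger opening in m; "gripper_force": force on a finger pad.
Only numpy, scipy, OpenCV 4.12 (cv2) and the standard library are available. Lean on these libraries where they do the work, as an engineer would, in place of code of your own. Each camera call takes 0.05 s, during which the arm holds its last target. There are 200 camera calls.

TASK

Sign out the reflex hammer on the keypad by pressing the blue, then the yellow, then the green key all the way down, one at a time, leaving the red key alone and the hammer where it lies. Then take the hammer by its shaft through the opening of the blue instrument box, tilt it head-up so that its tail slips out from under the fixed cover, and finish while still holding it in the gripper, motionless in the air, every part of it at least 6 cm above the box. Do not disturb the pen, carton, jar or tape roll.

Things in the scene. Friction and masses are not known exactly. Their poses are not given: they have to be found in the camera images.
- key_blue_top (a point): centre of the top face of the blue round push key (28 mm diameter). The key springs straight down 6 mm (about 1.5 N to start, 5 N fully down), stands 42 mm above the desk when up and 10 mm above its black 44 mm housing; the four keys sit in a 2 by 2 square 60 mm apart on a white keypad fixed to the desk, their places swapped about
- key_yellow_top (a point): the same for the yellow key
- key_green_top (a point): the same for the green key
- key_red_top (a point): the same for the red key, which must not be pressed
- key_blue (a joint): travel of the blue key in m: 0 up, 0.006 fully down; from 0.0045 it counts as pressed
- key_yellow (a joint): the same for the yellow key
- key_green (a joint): the same for the green key
- key_red (a joint): the same for the red key
- box: blue instrument box fixed to the desk, 280 mm long (its x) by 160 mm wide (its y), outer height 54 mm, walls and floor 5 mm thick. Origin: centre of its underside, on the desk. A fixed rigid cover (4 mm thick, underside 50 mm and top 54 mm above the desk) closes the robot-side part, from x = -140 to x = -10 mm in the box's frame. The far part, x = -10 to +135 mm by 150 mm wide, is the only opening; the end and side walls around it are 50 mm high
- box_edge (a point): middle of the cover's free edge, on its top face (54 mm above the desk); axes as the box
- hammer: the loose reflex hammer, 220 mm long, about 0.12 kg, lying flat on the floor of the box, its head in the opening and its tail under the cover. Origin: half-way along it, at its underside (9 mm below its centre line); x points along it from tail to head, z up as it lies
- hammer_shaft (a point): point on the shaft's centre line 45 mm from the hammer's middle towards the head, about 30 mm headward of its centre of mass and reachable through the opening: here the shaft is a straight dark steel bar of 12 by 12 mm section (it runs from 80 mm tailward to 92 mm headward of the hammer's middle), its centre 9 mm above the box floor. x along the hammer towards the head
- hammer_head (a point): centre of the hammer's head, a cross cylinder of 18 mm diameter and 54 mm length along the hammer's y, with orange ends; 56 mm beyond hammer_shaft
- hammer_tail (a point): centre of the tail's end face, black round grip of 18 mm diameter, 155 mm behind hammer_shaft
- pen: loose blue pen, 136 mm long, 11 mm thick, lying on the desk; origin mid-length on the desk, x along it; leave alone
- carton: loose white and green carton, 130 x 240 x 85 mm high, origin under its centre; leave alone
- jar: loose open white jar, 70 mm diameter, 80 mm high, origin under its centre; leave alone
- tape: loose yellow tape roll lying flat, 84 mm diameter, 25 mm high, origin under its centre; leave alone
Things that resemble listed ones, but are neither listed nor needed, are in the scene too. Of the things that look like the hammer, the smaller one is meant.

How it is judged (in metres and radians):
On the way, in this order (a step that is already met when the one before it is completed fails the run):
1. the blue key is pressed down alone, the hammer still untouched in its box (value of joint key_blue above 0.0045 m and distance of hammer_shaft from where it was at the start of the episode below 0.01 m), for 0.05 s.
2. then the yellow key (value of joint key_yellow above 0.0045 m and distance of hammer_shaft from where it was at the start of the episode below 0.01 m), for 0.05 s.
3. then the green key (value of joint key_green above 0.0045 m and distance of hammer_shaft from where it was at the start of the episode below 0.01 m), for 0.05 s.
4. the gripped hammer stands slantwise in the opening: head above the box's rim, tail still below the level of the cover (z of hammer_head in the frame of box above 0.06 m and z of hammer_tail in the frame of box below 0.05 m and x of hammer_tail in the frame of box below 0.12 m and contact force between hammer and the fingers above 0.5 N), for 0.05 s.
At the end, for the whole second after the job is handed in: The program ends with the hammer gripped between the fingers (contact force over 1 N), its head centre and tail-end centre both more than 105 mm above the desk (51 mm above the cover's top), touching neither box, carton nor jar, slower than 0.03 m/s, and all keys sprung back up (under 2 mm) (height (world z) of each of hammer_tail, hammer_head above 0.105 m and contact force between hammer and the fingers above 1 N and contact force between hammer and box below 0.05 N and contact force between hammer and carton below 0.05 N and contact force between hammer and jar below 0.05 N and linear speed of hammer below 0.03 m/s and value of joint each of key_blue, key_yellow, key_green below 0.002 m); the arm keeps its last pose, push and grip.
It fails at once if the red key is pressed (value of joint key_red above 0.003 m).
It fails at once if two keys are down at once (value of joint each of key_blue, key_yellow above 0.003 m or value of joint each of key_blue, key_green above 0.003 m or value of joint each of key_yellow, key_green above 0.003 m).
It fails at once if pen, carton, jar or tape roll shifted by more than 3 cm (distance of any of pen, carton, jar, tape from where it was at the start of the episode above 0.03 m).
It also fails if it takes over 64 s, if anything falls off the work surface, if the arm or the gripper's body presses on something with over 40 N, if the wrist force passes 120 N, or if a joint passes its speed limit or range.

## Working session

There is one attempt and no reset: what is moved stays moved. The work goes in short steps, Python scripts to look and compute and a tool call to move; the robot and the scene stay as the last step left them, time stands still between calls to the robot, and variables do not carry over. Pictures are saved under pics/ and viewed, at most 10 in all, crops included, and the job is handed in when it is done.

Besides the shell and the picture viewer there is one more tool, called after "Emit:" as a command line: name --argument value ..., lists and objects as JSON in quotes. move_arm: Moves the arm, as the interface text tells. Its arguments: {"type":"object","properties":{"targets":{"type":"array","items":{"type":"array"}},"jaw":{"type":"number"},"squeeze":{"type":"number"}},"required":["targets"]}

```bash
ls; mkdir -p pics; cat > h.py <<'E'
import numpy as np, cv2
from plant import r, viewer, recognise, outline_of, pinpoint
def cap(n,save=None):
    d=viewer.capture(n)
    if save: cv2.imwrite('pics/'+save,d['image'])
    return d
def ray(d,row,col):
    K=np.array(d['intrinsics']);T=np.array(d['camera_from_world'])
    v=np.linalg.inv(K)@[col,row,1]; v=np.array([v[0],-v[1],-v[2]])
    R=T[:3,:3]; return -R.T@T[:3,3], R.T@v
def onz(d,row,col,z):
    o,v=ray(d,row,col); return o+v*(z-o[2])/v[2]
def proj(d,p):
    T=np.array(d['camera_from_world']);c=T[:3,:3]@p+T[:3,3]
    u=np.array(d['intrinsics'])@[c[0],-c[1],-c[2]]; return u[:2]/u[2]
E
python3 - <<'E'
from h import *
np.set_printoptions(precision=4,suppress=True)
Z=dict(key_blue_top=.042,key_yellow_top=.042,key_green_top=.042,key_red_top=.042,box_edge=.054,hammer_shaft=.014,hammer_head=.014,pen=0,carton=0,jar=0,tape=0)
ims=[]
for c in("scene","side","wrist"):
    d=cap(c,c+'0.png'); ims.append(d['image']); print(c,[k for k in d], ray(d,240,320))
    for l,z in Z.items():
        for p in pinpoint(l,c)[:3]:
            print(c,l,round(p['score'],2),np.round(p['location'],1),onz(d,*p['location'],z))
cv2.imwrite('pics/all.png',np.vstack([np.hstack(ims[:2])])[:, :])
s=r.get_state();print(s)
E
```

```text
pics
scene ['image', 'intrinsics', 'camera_from_world'] (array([0.9757, 0.9107, 0.9425]), array([-0.3908, -0.6214, -0.6791]))
scene key_blue_top 0.47 [177.6 232.1] [ 0.5231 -0.2735  0.042 ]
scene key_yellow_top 0.68 [209.5 160. ] [ 0.747  -0.2521  0.042 ]
scene key_yellow_top 0.59 [173.4 259.9] [ 0.4475 -0.2468  0.042 ]
scene key_yellow_top 0.44 [278.1 281.7] [0.6014 0.1461 0.042 ]
scene key_green_top 0.71 [177.1 231.2] [ 0.5242 -0.2771  0.042 ]
scene key_green_top 0.47 [345.5 462.9] [0.3878 0.5141 0.042 ]
scene key_green_top 0.39 [184.5 245.4] [ 0.5066 -0.2228  0.042 ]
scene key_red_top 0.4 [167.6 249.8] [ 0.4583 -0.2889  0.042 ]
scene box_edge 0.65 [254.6 323.4] [0.4854 0.1451 0.054 ]
scene hammer_shaft 0.97 [137.8 331.1] [ 0.1477 -0.3261  0.014 ]
scene hammer_shaft 0.92 [276.3 300.7] [0.549  0.1424 0.014 ]
scene hammer_shaft 0.61 [210.1 159.4] [ 0.7422 -0.2867  0.014 ]
scene hammer_head 0.9 [281.2 281.7] [0.5948 0.131  0.014 ]
scene hammer_head 0.67 [127.9 339.7] [ 0.0905 -0.3604  0.014 ]
scene hammer_head 0.55 [272.8 302.3] [0.5397 0.1347 0.014 ]
scene pen 0.61 [264.7 182.2] [ 0.
[... 1315 characters left out ...]
 'camera_from_world'] (array([0.2716, 0.6238, 0.3848]), array([-0.2577,  0.0852, -0.9625]))
wrist pen 0.61 [ 13.2 418.1] [0.3631 0.4958 0.    ]
wrist carton 0.95 [ 14.7 417.6] [0.362  0.4965 0.    ]
{'time_s': 1.8, 'joints': array([ 89.3299,  20.5467,   0.6812,  -0.0011, -70.135 , -16.5064]), 'qd': array([ 0.0573, -0.0803, -0.0172,  0.0325,  0.0192,  0.0491]), 'joint_torque': array([ -0.0006, -58.2364,  29.3298,   7.0024,   0.0124,  -0.    ]), 'tcp_pos': array([0.1993, 0.6449, 0.2265]), 'eef_rot': array([179.9993,   0.0008, -17.1769]), 'contact_force': array([-0.1095, -0.8666, -0.3384]), 'moment': array([-0.0406, -0.0243,  0.0332]), 'gripper_force': 0.0, 'gripper_width': 0.08797468181539612}
```

View pics/scene0.png

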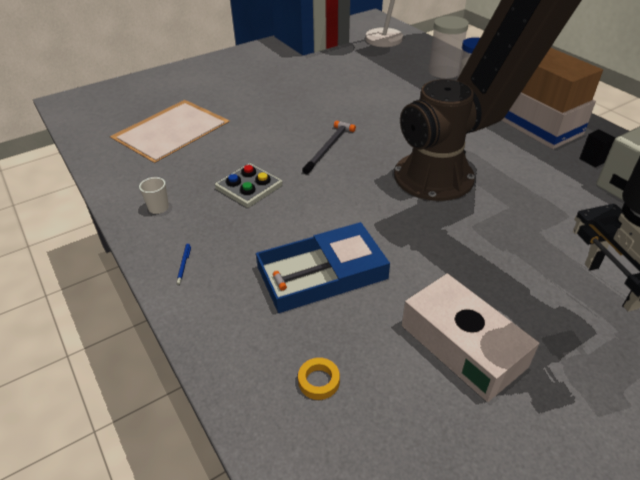

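View pics/side0.png

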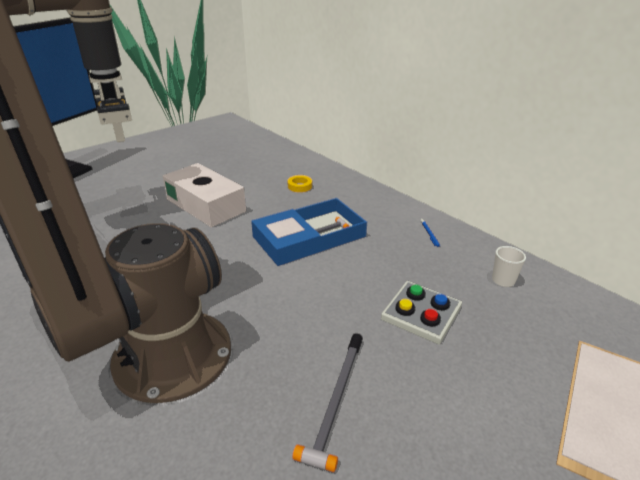

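Scene: keypad with blue (232,178), red (249,168), yellow (262,177), green (247,187). Hammer candidates: in the box (scene 300,275) and a longer one on the desk (330,145). The smaller one, in the box, is the one meant. I'll check this from the wrist camera on the way.

```bash
cat >> h.py <<'E'
def tri(obs):
    A=np.zeros((3,3));b=np.zeros(3)
    for d,row,col in obs:
        o,v=ray(d,row,col);v=v/np.linalg.norm(v);P=np.eye(3)-np.outer(v,v);A+=P;b+=P@o
    return np.linalg.solve(A,b)
HS=dict(red=((0,9),(171,180)),yellow=((20,34),),green=((50,85),),blue=((100,130),))
def keys(d,win):
    x0,y0,x1,y1=win;h=cv2.cvtColor(d['image'][y0:y1,x0:x1],cv2.COLOR_BGR2HSV);o={}
    for k,rs in HS.items():
        m=sum(((h[...,0]>=a)&(h[...,0]<=b)).astype(np.uint8) for a,b in rs)*((h[...,1]>110)&(h[...,2]>60)).astype(np.uint8)
        n,_,st,c=cv2.connectedComponentsWithStats(m)
        if n<2: continue
        i=1+np.argmax(st[1:,4]);o[k]=(c[i][1]+y0,c[i][0]+x0,st[i,4])
    return o
def toolshift(p):  # cm in tool axes from the current tcp to world p
    from scipy.spatial.transform import Rotation as Ro
    s=r.get_state();R=Ro.from_euler('xyz',s['eef_rot'],degrees=True).as_matrix()
    return R.T@(np.array(p)-s['tcp_pos'])*100
E
python3 - <<'E'
from h import *
np.set_printoptions(precision=4,suppress=True)
a=cap('scene');b=cap('side')
ka=keys(a,(210,155,285,210));kb=keys(b,(380,275,465,340))
for k in ka:
    if k in kb: print(k,ka[k],kb[k],tri([(a,*ka[k][:2]),(b,*kb[k][:2])]),onz(a,*ka[k][:2],.04),onz(b,*kb[k][:2],.04))
print(toolshift([.47,.1,.25]),toolshift([.45,-.23,.25]))
E
```

```text
red (np.float64(168.23076923076923), np.float64(247.96923076923076), np.int32(65)) (np.float64(314.57342657342656), np.float64(430.6223776223776), np.int32(143)) [ 0.4605 -0.2965  0.036 ] [ 0.4631 -0.2918  0.04  ] [ 0.4559 -0.2985  0.04  ]
yellow (np.float64(176.15277777777777), np.float64(262.19444444444446), np.int32(72)) (np.float64(304.3768115942029), np.float64(405.22463768115944), np.int32(138)) [ 0.4444 -0.2387  0.0357] [ 0.4473 -0.2337  0.04  ] [ 0.4397 -0.2413  0.04  ]
green (np.float64(185.19642857142858), np.float64(246.875), np.int32(56)) (np.float64(289.712962962963), np.float64(415.77777777777777), np.int32(108)) [ 0.5014 -0.2232  0.0368] [ 0.5036 -0.22    0.04  ] [ 0.4971 -0.225   0.04  ]
blue (np.float64(177.07142857142858), np.float64(232.625), np.int32(56)) (np.float64(299.1764705882353), np.float64(440.30252100840335), np.int32(119)) [ 0.5176 -0.2807  0.0367] [ 0.5198 -0.2776  0.04  ] [ 0.5129 -0.2822  0.04  ]
[41.9502 44.0644 -2.3449] [49.7848 76.1833 -2.3452]
```

Emit:
move_arm --targets '[[[5,5,-3],[0,0,0]],[[9,10,-3],[0,0,0]],[[14,15,-3],[0,0,0]],[[19,20,-3],[0,0,0]],[[24,25,-3],[0,0,0]]]' --jaw 3

```text
time_s: 2.52
tcp_pos: [0.3371, 0.3682, 0.2569]
eef_rot: [-179.9, -0.0, -17.1]
contact_force: [1.4, 0.2, 0.6]
gripper_width: 0.0435
gripper_force: 0.0
```

Emit:
move_arm --targets '[[[5,3.3,0],[0,0,0]],[[10,6.6,0],[0,0,0]],[[15,10,0],[0,0,0]],[[20,13,0],[0,0,0]],[[21.4,13.3,0],[0,0,0]]]'

```text
time_s: 3.15
tcp_pos: [0.5031, 0.1771, 0.2566]
eef_rot: [180.0, -0.0, -17.4]
contact_force: [-0.4, -0.5, 1.0]
gripper_width: 0.0299
gripper_force: 0.0
```

Emit:
move_arm --targets '[[[0,0,0],[0,0,0]],[[0,0,0],[0,0,0]]]'

```text
time_s: 3.4
tcp_pos: [0.5011, 0.1804, 0.2565]
eef_rot: [-180.0, 0.0, -17.1]
contact_force: [0.2, 0.2, 0.1]
gripper_width: 0.0301
gripper_force: 0.0
```

```bash
python3 - <<'E'
from h import *
np.set_printoptions(precision=4,suppress=True)
d=cap('wrist','w1.png')
for l,z in dict(box_edge=.054,hammer_shaft=.014,hammer_head=.014,box=0).items():
  for p in pinpoint(l,'wrist')[:3]: print(l,p['score'],p['location'],onz(d,*p['location'],z))
E
```

```text
box_edge 0.57 [221.1, 352.6] [0.4868 0.1509 0.054 ]
hammer_shaft 0.66 [162.9, 348.1] [0.545  0.1364 0.014 ]
hammer_shaft 0.53 [209.8, 347.2] [0.4925 0.1524 0.014 ]
hammer_head 0.6 [111.7, 342.8] [0.6001 0.1268 0.014 ]
box 0.75 [212.9, 349.6] [0.485  0.1504 0.    ]
```

View pics/w1.png

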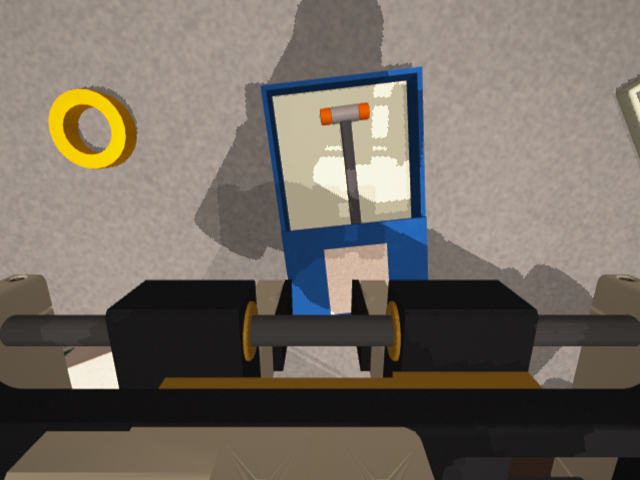

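Wrist view: box opening with the hammer inside it. Head at (345,113) with orange ends at columns 320–370, shaft running down to (356,222) at the cover edge. Cover edge runs from (289,231) to (427,217). I'll measure these.

```bash
python3 - <<'E'
from h import *
np.set_printoptions(precision=4,suppress=True)
d=cap('wrist')
im=d['image'];h=cv2.cvtColor(im,cv2.COLOR_BGR2HSV)
g=h[60:130,310:385];m=((g[...,0]<16)&(g[...,1]>170)).astype(np.uint8)
n,_,st,c=cv2.connectedComponentsWithStats(m)
e=[c[i][::-1]+[60,310] for i in range(1,n) if st[i,4]>60];print(e)
E=[onz(d,*q,.018) for q in e];print('ends',E,np.linalg.norm(E[0]-E[1]))
hd=(E[0]+E[1])/2
V=im.max(2);pts=[]
for row in range(135,216,8):
    x=np.where(V[row,335:370]<105)[0]
    if len(x): print(row,x.min()+335,x.max()+335,end='; '); pts.append(onz(d,row,335+(x.min()+x.max())/2,.017))
pts=np.array(pts);print(pts)
u=np.polyfit(pts[:,0],pts[:,1],1);print('shaft yaw',np.degrees(np.arctan(u[0])),'head',hd,'line y at head',np.polyval(u,hd[0]))
L=onz(d,231,289,.054);Rr=onz(d,217,427,.054);print('edge',L,Rr,np.linalg.norm(L-Rr),(L+Rr)/2,np.degrees(np.arctan2(*(L-Rr)[[1,0]]))-90)
A=onz(d,85,264,.05);B=onz(d,69,421,.05);print('far',A,B,np.linalg.norm(A-B),(A+B)/2)
print('to keys',toolshift([.5,-.25,.2566]))
E
```

```text
[array([110.8313, 363.8614]), array([116.1607, 325.7679])]
ends [array([0.5941, 0.105 , 0.018 ]), array([0.6011, 0.1466, 0.018 ])] 0.042231493883968664
135 342 351; 143 342 352; 151 343 353; 159 345 354; 167 345 354; 175 346 355; 183 347 356; 191 348 357; 199 349 358; 207 349 359; 215 350 360; [[0.5753 0.1301 0.017 ]
 [0.5669 0.1319 0.017 ]
 [0.5581 0.1332 0.017 ]
 [0.5491 0.134  0.017 ]
 [0.5405 0.1364 0.017 ]
 [0.5314 0.1378 0.017 ]
 [0.5222 0.1391 0.017 ]
 [0.5129 0.1405 0.017 ]
 [0.5035 0.1419 0.017 ]
 [0.4941 0.1439 0.017 ]
 [0.4844 0.1454 0.017 ]]
shaft yaw -9.434735503138423 head [0.5976 0.1258 0.018 ] line y at head 0.1265574319883641
edge [0.4967 0.221  0.054 ] [0.4676 0.0724 0.054 ] 0.1514365369643398 [0.4821 0.1467 0.054 ] -11.068764810180213
far [0.6447 0.1978 0.05  ] [0.6131 0.0459 0.05  ] 0.15514979255401995 [0.6289 0.1219 0.05  ]
to keys [12.5351 41.1694 -0.0016]
```

Emit:
move_arm --targets '[[[2.5,5,0],[0,0,0]],[[5,10,0],[0,0,0]],[[7.5,15,0],[0,0,0]],[[9.5,20,0],[0,0,0]],[[11.5,25,0],[0,0,0]]]' --jaw 0

```text
time_s: 4.32
tcp_pos: [0.5377, -0.0944, 0.2568]
eef_rot: [-180.0, -0.0, -17.1]
contact_force: [1.4, 0.9, -0.6]
gripper_width: 0.0006
gripper_force: 0.0
```

Emit:
move_arm --targets '[[[-2,5,0],[0,0,0]],[[-4.5,10,0],[0,0,0]],[[-7.3,15.6,0],[0,0,0]],[[-7.3,15.6,0],[0,0,0]],[[-7.3,15.6,0],[0,0,0]]]'

```text
time_s: 4.95
tcp_pos: [0.4221, -0.2206, 0.2569]
eef_rot: [-180.0, -0.1, -17.2]
contact_force: [0.3, 0.2, -0.0]
gripper_width: 0.0002
gripper_force: 0.0
```

```bash
python3 - <<'E'
from h import *
np.set_printoptions(precision=4,suppress=True)
print(r.get_state()['tcp_pos'])
d=cap('wrist','w2.png')
for k in('key_blue_top','key_yellow_top','key_green_top','key_red_top'):
  for p in pinpoint(k,'wrist')[:2]: print(k,p['score'],p['location'],onz(d,*p['location'],.042))
x,y=map(int,proj(d,np.array([.481,-.26,.04])));print(x,y)
k=keys(d,(max(0,x-110),max(0,y-110),min(640,x+110),min(y+110,480)))
for n,v in k.items(): print(n,v,onz(d,v[0],v[1],.041),toolshift(onz(d,v[0],v[1],.041)))
E
```

```text
[ 0.4221 -0.2206  0.2569]
key_blue_top 0.58 [113.4, 350.1] [ 0.5156 -0.2788  0.042 ]
key_yellow_top 0.57 [194.7, 330.0] [ 0.441  -0.2346  0.042 ]
key_green_top 0.94 [144.3, 299.6] [ 0.5018 -0.2192  0.042 ]
key_green_top 0.34 [156.1, 378.5] [ 0.4653 -0.2961  0.042 ]
key_red_top 0.71 [160.8, 379.8] [ 0.4601 -0.2963  0.042 ]
341 151
red (np.float64(160.46113989637306), np.float64(378.70984455958546), np.int32(579)) [ 0.4607 -0.2954  0.041 ] [ 5.8764  6.0942 21.5296]
yellow (np.float64(190.4187380497132), np.float64(332.0363288718929), np.int32(523)) [ 0.4448 -0.2381  0.041 ] [ 2.6646  1.0892 21.5305]
green (np.float64(143.2165137614679), np.float64(302.00366972477065), np.int32(545)) [ 0.5021 -0.2219  0.041 ] [ 7.6711 -2.141  21.5282]
blue (np.float64(110.53976311336717), np.float64(349.7986463620981), np.int32(591)) [ 0.5184 -0.2793  0.041 ] [10.9156  2.8694 21.5273]
```

View pics/w2.png

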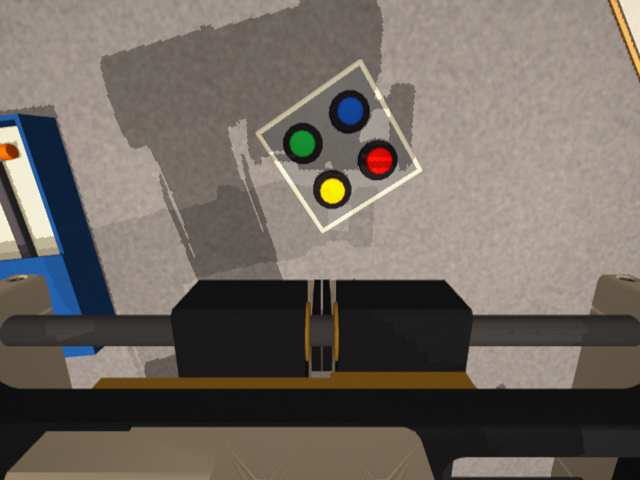

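Emit:
move_arm --targets '[[[5,1.4,3],[0,0,0]],[[9,2.5,7],[0,0,0]],[[10.9,2.9,12],[0,0,0]],[[10.9,2.9,17],[0,0,0]],[[10.9,2.9,20.5],[0,0,0]]]'

```text
time_s: 5.82
tcp_pos: [0.517, -0.2797, 0.0484]
eef_rot: [180.0, 0.2, -17.1]
contact_force: [-0.2, 0.3, -0.0]
gripper_width: 0.0006
gripper_force: 0.0
```

Emit:
move_arm --targets '[[[0,0,0],[0,0,0]],[[0,0,0.9],[0,0,0]],[[0,0,1.4],[0,0,0]],[[0,0,1.6],[0,0,0]],[[0,0,1.6],[0,0,0]]]'

```text
time_s: 6.45
tcp_pos: [0.5189, -0.2806, 0.0368]
eef_rot: [-180.0, -0.2, -17.1]
contact_force: [3.1, 3.2, 4.9]
gripper_width: 0.0002
gripper_force: 2.3
```

Emit:
move_arm --targets '[[[0,0,0.12],[0,0,0]],[[0,0,0.12],[0,0,0]]]'

```text
time_s: 6.7
tcp_pos: [0.5189, -0.2807, 0.0362]
eef_rot: [-180.0, -0.2, -17.1]
contact_force: [1.1, 3.6, 13.7]
gripper_width: 0.0008
gripper_force: 6.3
```

Emit:
move_arm --targets '[[[0,0,-2],[0,0,0]],[[0,0,-4],[0,0,0]],[[-4.1,-0.9,-4],[0,0,0]],[[-8.2,-1.8,-4],[0,0,0]],[[-8.2,-1.8,-3],[0,0,0]]]'

```text
time_s: 7.32
tcp_pos: [0.4414, -0.2382, 0.0647]
eef_rot: [-180.0, 0.1, -17.2]
contact_force: [0.3, -0.1, 1.3]
gripper_width: 0.0008
gripper_force: 0.0
```

Emit:
move_arm --targets '[[[0,0,1],[0,0,0]],[[0,0,2.2],[0,0,0]],[[0,0,2.7],[0,0,0]],[[0,0,2.95],[0,0,0]],[[0,0,2.95],[0,0,0]]]'

```text
time_s: 7.95
tcp_pos: [0.4449, -0.2394, 0.036]
eef_rot: [180.0, -0.0, -17.1]
contact_force: [-5.0, 3.2, 20.1]
gripper_width: 0.0001
gripper_force: 10.1
```

Emit:
move_arm --targets '[[[0,0,0.05],[0,0,0]]]'

```text
time_s: 8.07
tcp_pos: [0.445, -0.2394, 0.0358]
eef_rot: [180.0, -0.0, -17.1]
contact_force: [-7.2, 5.8, 28.2]
gripper_width: 0.0005
gripper_force: 14.2
```

Emit:
move_arm --targets '[[[0,0,-2],[0,0,0]],[[0,0,-4],[0,0,0]],[[2.5,-1.6,-4],[0,0,0]],[[5,-3.2,-4],[0,0,0]],[[5,-3.2,-3],[0,0,0]]]'

```text
time_s: 8.7
tcp_pos: [0.504, -0.2231, 0.0641]
eef_rot: [-180.0, -0.1, -17.1]
contact_force: [-0.3, -0.4, -0.7]
gripper_width: 0.0005
gripper_force: 0.0
```

Emit:
move_arm --targets '[[[0,0,1],[0,0,0]],[[0,0,2.2],[0,0,0]],[[0,0,2.7],[0,0,0]],[[0,0,2.95],[0,0,0]],[[0,0,2.95],[0,0,0]]]'

```text
time_s: 9.32
tcp_pos: [0.5007, -0.2234, 0.0361]
eef_rot: [180.0, 0.1, -17.2]
contact_force: [-6.6, 3.1, 16.9]
gripper_width: 0.0006
gripper_force: 8.3
```

Emit:
move_arm --targets '[[[0,0,-5],[0,0,0]],[[0,0,-11],[0,0,0]],[[-1.1,-5.9,-12],[0,0,-0.05]],[[-2.2,-11.8,-12],[0,0,-0.1]],[[-3.3,-17.7,-12],[0,0,-0.133]]]'

```text
time_s: 9.95
tcp_pos: [0.5222, -0.043, 0.1553]
eef_rot: [-180.0, -0.1, -9.5]
contact_force: [1.0, -0.6, -0.4]
gripper_width: 0.0004
gripper_force: 0.0
```

```bash
python3 - <<'E'
from h import *
print(r.get_state()['tcp_pos'],r.get_state()['eef_rot'],toolshift([.543,.135,.13]))
E
```

```text
[ 0.5222341  -0.04300327  0.15529856] [-1.79967425e+02 -6.17643371e-02 -9.53830492e+00] [ -0.90448325 -17.89690294   2.539058  ]
```

Emit:
move_arm --targets '[[[-0.3,-6,0],[0,0,0]],[[-0.6,-12,0],[0,0,0]],[[-0.9,-17.7,0],[0,0,0]],[[-0.9,-17.7,1],[0,0,0]],[[-0.9,-17.7,1],[0,0,0]]]' --jaw 3.5

```text
time_s: 10.58
tcp_pos: [0.5418, 0.1312, 0.1437]
eef_rot: [179.9, 0.1, -9.5]
contact_force: [0.0, 0.1, 0.6]
gripper_width: 0.0347
gripper_force: 0.0
```

```bash
python3 - <<'E'
from h import *
np.set_printoptions(precision=4,suppress=True)
d=cap('wrist','w3.png')
s=r.get_state();print(s['tcp_pos'],s['eef_rot'],toolshift([.543,.135,.007]))
for l in('hammer_shaft','hammer_head'):
  for p in pinpoint(l,'wrist')[:2]: print(l,p['score'],p['location'],onz(d,*p['location'],.014))
E
```

```text
[0.5422 0.1307 0.1443] [179.9392   0.0742  -9.5763] [ 0.027  -0.448  13.7249]
hammer_shaft 0.91 [232.9, 317.8] [0.5431 0.1355 0.014 ]
hammer_head 0.98 [166.5, 318.1] [0.5994 0.1257 0.014 ]
```

View pics/w3.png

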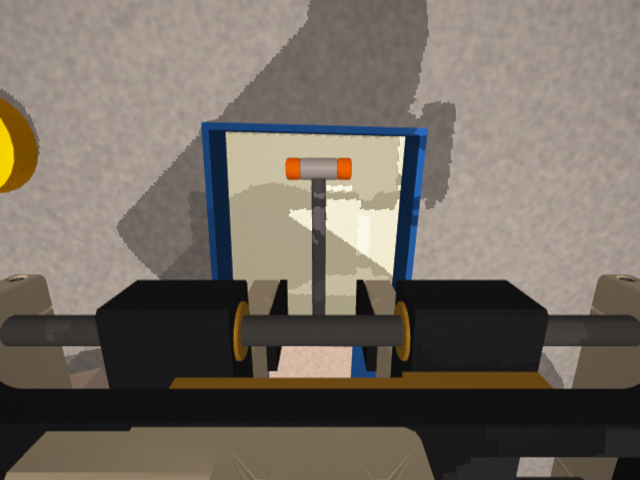

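Aligned: shaft is at column 318 between the fingers, head at (318,167). Descending.

Emit:
move_arm --targets '[[[0,-0.45,4],[0,0,0]],[[0,-0.45,8],[0,0,0]],[[0,-0.45,11.5],[0,0,0]],[[0,-0.45,13.3],[0,0,0]],[[0,-0.45,13.6],[0,0,0]]]'

```text
time_s: 11.35
tcp_pos: [0.5432, 0.1346, 0.008]
eef_rot: [179.9, 0.1, -9.6]
contact_force: [0.6, -0.1, 0.8]
gripper_width: 0.0354
gripper_force: 0.0
```

Emit:
move_arm --targets '[[[0,0,0],[0,0,0]],[[0,0,0],[0,0,0]],[[0,0,0],[0,0,0]]]'

```text
time_s: 11.72
tcp_pos: [0.5441, 0.1363, 0.0097]
eef_rot: [-179.9, -0.1, -9.6]
contact_force: [0.3, -0.7, 0.3]
gripper_width: 0.0348
gripper_force: 0.0
```

Emit:
move_arm --targets '[[[0,0,0.2],[0,0,0]],[[0,0,0.2],[0,0,0]]]'

```text
time_s: 11.98
tcp_pos: [0.5436, 0.1361, 0.0068]
eef_rot: [180.0, 0.0, -9.6]
contact_force: [-0.5, 0.2, -0.0]
gripper_width: 0.035
gripper_force: 0.0
```

Emit:
move_arm --targets '[[[0,0,0],[0,0,0]],[[0,0,0],[0,0,0]],[[0,0,0],[0,0,0]],[[0,0,0],[0,0,0]],[[0,0,0],[0,0,0]]]' --jaw 0 --squeeze 50

```text
time_s: 12.6
tcp_pos: [0.5436, 0.136, 0.0068]
eef_rot: [180.0, 0.0, -9.6]
contact_force: [0.6, -0.0, -0.4]
gripper_width: 0.0112
gripper_force: 50.0
```

```bash
python3 - <<'E'
import numpy as np
# tail x,z (mm), theta deg ; plane frame
W=[(0,14,0),(2,15.5,3),(4,17,6),(7,18,9),(10,18,12),(12,18,15),
   (22,20,15),(34,22,15),(46,24,15),(58,26,15),(70,28,15),
   (82,31,15),(94,33.5,15),(106,37,15),(116,42,15),(124,52,15),
   (124,80,15),(124,110,15),(124,135,15),(124,155,15),(124,155,15)]
def tcp(w):
    t=np.radians(w[2]);return np.array([w[0]+155*np.cos(t)+7.2*np.sin(t), w[1]+155*np.sin(t)-7.2*np.cos(t)]),t
for i in range(0,len(W)-1,5):
    p0,t0=tcp(W[i])
    for w in W[i+1:i+6]:
        p,t=tcp(w);d=p-p0
        print([[round((d@[np.cos(t0),np.sin(t0)])/10,2),0,round((d@[np.sin(t0),-np.cos(t0)])/10,2)],[0,round(t-t0,3),0]])
    print()
E
```

```text
[[np.float64(0.22), 0, np.float64(-0.96)], [0, np.float64(0.052), 0]]
[[np.float64(0.39), 0, np.float64(-1.92)], [0, np.float64(0.105), 0]]
[[np.float64(0.62), 0, np.float64(-2.83)], [0, np.float64(0.157), 0]]
[[np.float64(0.81), 0, np.float64(-3.64)], [0, np.float64(0.209), 0]]
[[np.float64(0.86), 0, np.float64(-4.44)], [0, np.float64(0.262), 0]]

[[np.float64(1.02), 0, np.float64(0.07)], [0, np.float64(0.0), 0]]
[[np.float64(2.23), 0, np.float64(0.18)], [0, np.float64(0.0), 0]]
[[np.float64(3.44), 0, np.float64(0.3)], [0, np.float64(0.0), 0]]
[[np.float64(4.65), 0, np.float64(0.42)], [0, np.float64(0.0), 0]]
[[np.float64(5.86), 0, np.float64(0.54)], [0, np.float64(0.0), 0]]

[[np.float64(1.24), 0, np.float64(0.02)], [0, np.float64(0.0), 0]]
[[np.float64(2.46), 0, np.float64(0.09)], [0, np.float64(0.0), 0]]
[[np.float64(3.71), 0, np.float64(0.06)], [0, np.float64(0.0), 0]]
[[np.float64(4.81), 0, np.float64(-0.16)], [0, np.float64(0.0), 0]]
[[np.float64(5.84), 0, np.float64(-0.92)], [0, np.float64(0.0), 0]]

[[np.float64(0.72), 0, np.float64(-2.7)], [0, np.float64(0.0), 0]]
[[np.float64(1.5), 0, np.float64(-5.6)], [0, np.float64(0.0), 0]]
[[np.float64(2.15), 0, np.float64(-8.02)], [0, np.float64(0.0), 0]]
[[np.float64(2.67), 0, np.float64(-9.95)], [0, np.float64(0.0), 0]]
[[np.float64(2.67), 0, np.float64(-9.95)], [0, np.float64(0.0), 0]]
```

Emit:
move_arm --targets '[[[0.22,0,-0.96],[0,0.052,0]],[[0.39,0,-1.92],[0,0.105,0]],[[0.62,0,-2.83],[0,0.157,0]],[[0.81,0,-3.64],[0,0.21,0]],[[0.86,0,-4.44],[0,0.262,0]]]'

```text
time_s: 13.22
tcp_pos: [0.552, 0.1355, 0.0515]
eef_rot: [-179.9, -15.1, -9.5]
contact_force: [2.5, -1.0, -0.8]
gripper_width: 0.0116
gripper_force: 50.0
```

Emit:
move_arm --targets '[[[0,0,0],[0,0,0]],[[0,0,0],[0,0,0]]]'

```text
time_s: 13.48
tcp_pos: [0.5523, 0.1345, 0.0513]
eef_rot: [-180.0, -15.0, -9.6]
contact_force: [0.3, -0.1, -1.0]
gripper_width: 0.0115
gripper_force: 50.0
```

```bash
python3 - <<'E'
from h import *
np.set_printoptions(precision=4,suppress=True)
s=r.get_state();print(s['eef_rot'],s['moment'])
a=cap('scene');b=cap('side')
cv2.imwrite('pics/lift.png',np.hstack([cv2.resize(a['image'][190:340,200:420],(400,273)),cv2.resize(b['image'][130:280,220:440],(400,273))]))
pa=pinpoint('hammer_head','scene');pb=pinpoint('hammer_head','side')
print([(p['score'],p['location']) for p in pa+pb])
E
```

```text
[-179.9886  -14.9771   -9.5925] [0.1913 0.8604 0.0165]
[(0.63, [262.5, 277.6]), (0.97, [454.6, 315.7])]
```

View pics/lift.png

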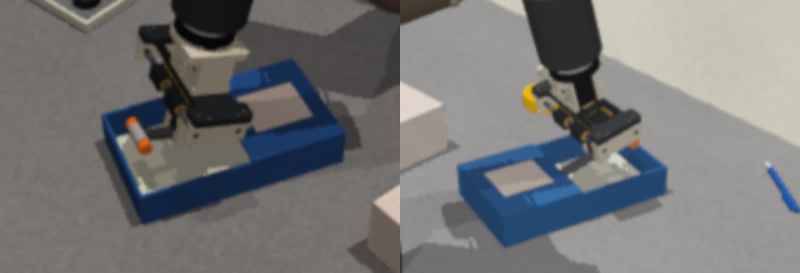

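The hammer is gripped with its head raised near the far wall (crop 138,135). Checking the head position against the prediction.

```bash
python3 - <<'E'
from h import *
a=cap('scene','s4.png')
h=cv2.cvtColor(a['image'][250:285,262:295],cv2.COLOR_BGR2HSV);m=((h[...,0]<16)&(h[...,1]>170)).astype(np.uint8)
n,_,st,c=cv2.connectedComponentsWithStats(m)
print([(c[i]+[262,250],st[i,4]) for i in range(1,n)])
for z in(.04,.05,.06,.073): print(z,proj(a,np.array([.604,.126,z])))
E
```

```text
[(array([271.45, 256.65]), np.int32(20)), (array([279.15909091, 270.25      ]), np.int32(44))]
0.04 [276.48471084 273.90806004]
0.05 [276.18189434 270.93353709]
0.06 [275.87572936 267.92612244]
0.073 [275.47261689 263.96640664]
```

Matches z = 0.073, so the grip is rigid. Sliding the hammer out.

Emit:
move_arm --targets '[[[1.02,0,0.07],[0,0,0]],[[2.23,0,0.18],[0,0,0]],[[3.44,0,0.3],[0,0,0]],[[4.65,0,0.42],[0,0,0]],[[5.86,0,0.54],[0,0,0]]]'

```text
time_s: 14.35
tcp_pos: [0.6098, 0.125, 0.0609]
eef_rot: [180.0, -15.0, -9.6]
contact_force: [-1.1, -0.8, -1.5]
gripper_width: 0.0112
gripper_force: 50.0
```

Emit:
move_arm --targets '[[[1.24,0,0.02],[0,0,0]],[[2.46,0,0.09],[0,0,0]],[[3.71,0,0.06],[0,0,0]],[[4.81,0,-0.16],[0,0,0]],[[5.84,0,-0.92],[0,0,0]]]'

```text
time_s: 14.98
tcp_pos: [0.6629, 0.1157, 0.0852]
eef_rot: [180.0, -15.0, -9.6]
contact_force: [-0.2, -1.1, -1.4]
gripper_width: 0.0114
gripper_force: 50.0
```

Emit:
move_arm --targets '[[[0.72,0,-2.7],[0,0,0]],[[1.5,0,-5.6],[0,0,0]],[[2.15,0,-8],[0,0,0]],[[2.67,0,-9.95],[0,0,0]],[[2.67,0,-9.95],[0,0,0]]]'

```text
time_s: 15.6
tcp_pos: [0.6636, 0.1167, 0.1907]
eef_rot: [-179.8, -15.2, -9.6]
contact_force: [-0.4, 0.0, -2.7]
gripper_width: 0.0115
gripper_force: 50.0
```

Emit:
move_arm --targets '[[[0,0,0],[0,0,0]],[[0,0,0],[0,0,0]],[[0,0,0],[0,0,0]],[[0,0,0],[0,0,0]]]'

```text
time_s: 16.1
tcp_pos: [0.6625, 0.116, 0.1877]
eef_rot: [180.0, -15.0, -9.6]
contact_force: [-0.5, -1.4, -2.2]
gripper_width: 0.0116
gripper_force: 50.0
```

```bash
python3 - <<'E'
from h import *
np.set_printoptions(precision=4,suppress=True)
s=r.get_state();print(s['tcp_pos'],s['eef_rot'],s['moment'],s['gripper_width'],s['gripper_force'])
a=cap('scene');b=cap('side')
cv2.imwrite('pics/end.png',np.hstack([cv2.resize(a['image'][130:340,140:420],(400,300)),cv2.resize(b['image'][80:290,220:500],(400,300))]))
c=np.radians(15);S=s['tcp_pos']+np.array([0,0,.007]);u=np.array([np.cos(c)*np.cos(.167),-np.cos(c)*np.sin(.167),np.sin(c)])
print('head',S+.056*u,'tail',S-.155*u)
E
```

```text
[0.6625 0.116  0.1877] [179.9703 -14.9757  -9.5519] [ 0.1419  0.918  -0.0123] 0.011556999065555547 49.977983236312866
head [0.7158 0.107  0.2092] tail [0.5148 0.1408 0.1546]
```

View pics/end.png

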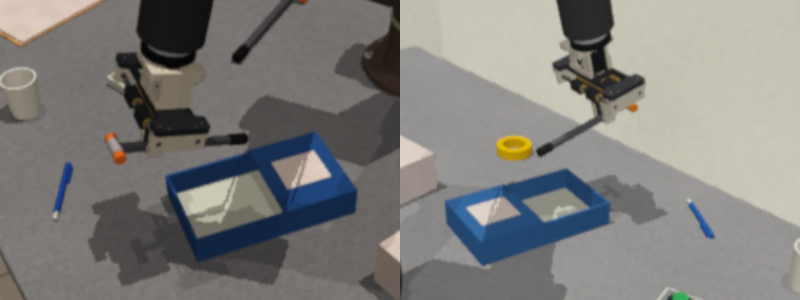

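The hammer is held clear of the box: left crop shows the head at (115,148) and tail at (240,140), right crop the tail at (543,150), and nothing else has moved.

```bash
python3 -c "
from plant import r
print(r.close_job())"
```

```text
the job is handed in; nothing more can be done
None
```

I pressed blue, yellow and green fully down in order, drew the hammer out of the box head-up, and handed in the job with it held still, its tail about 15 cm above the desk; the hand-in returned no verdict.

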